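# Check a rehung drop-front bread bin with a push gauge

### The arm

A 7-joint arm with a two-finger parallel gripper is mounted at the origin on the work surface. World frame = base frame: x ahead of the robot, y to its left, z up, the work surface at z = 0. Lengths are in m, angles in rad, forces in N, time in s.
With the tool pointing down it reaches from about 0.4 to 0.85 m from the base axis. Payload 10.4 kg.
Tool frame: the origin (TCP) lies on the centre line of the jaws, within the pads' length; the fingertips stand r.tip_extent ahead of it and the grasp point (between the pads) lies 3 mm ahead of it (r.tip_extent is the distance from the TCP to the fingertips, in m); z points along the fingers, y is the direction in which the jaws open and shut (so a half turn about z gives the same grasp; the last joint's range is limited). The gripper opens to 87 mm and grips with 3 to 60 N. Pads are 19 mm wide; open, the fingers measure 117 mm over their backs; the gripper's body (75 mm by 190 mm) begins 51 mm behind the grasp point.
Start: joints at [1.082, 0.332, -0.065, 1.46, 0.022, 1.35, -0.088], TCP at [0.281, -0.558, 0.245] pointing down, gripper open.
Joint ranges: [-2.6, 2.6], [-0.5, 2.12], [-1.47, 1.34], [0.16, 2.42], [-1.27, 4.41], [0.06, 2.06], [-2.6, 2.6]. Speed limits (rad/s): [2.22, 2.22, 2.79, 2.79, 3.14, 3.14, 3.14].

### API

Orientations are given as a unit quaternion [x, y, z, w].
In Python, from bench import r gives the robot as it stands. The module is installed in compiled form; this text tells all that it offers.
- The arm moves only by the shell command python3 -m jog 'ROWS' [FORCE]. ROWS is JSON, a list of rows, each a list of 5 numbers: the shift along the tool's x, y, z in cm, then the turn about the tool's z in rad, then the closure, from 0 (fully open) to 1 (shut). A call has exactly 10 rows; each row shifts and turns the pose as measured when the row begins, along the tool's axes as they then stand; what a row does not reach is not made up. A row lasts 1/10 s, in which the tool goes at most 50 mm and 8.59 degrees, less where a joint would pass 70% of its speed; a pose out of reach is approached as far as the arm can. A call with a gripper value outside its range is refused whole. The fingers move at their own pace and stop on an object; FORCE is the grip in N (left out, the last holds). Time passes only in rows, so rows that do not move let the fingers close, or fill a call up. It gives the time, the measured TCP pose, the force and the opening at its end, in the units of the state.
- r.read_state(): the state, without advancing time (a new reading comes with each control period).
- r.camera(name): name is "scene" or "top" or "wrist"; returns a dict with "pixels" (400x640x3 uint8, red, green, blue), "fx", "fy", "cx", "cy" (pixels), "camera_from_world" (4x4, takes a point from world to camera coordinates). Camera axes: x right, y up, looking along -z (the intrinsics and any distortion apply to the point x, -y, -z); pixel columns grow to the right and rows downward; lengths in m; the calibration is good to about 2 mm. A picture is of the moment at which its call begins. There is no depth.
- r.close_job(): hands the job in, once; it reports no verdict.
The state is a dict: "time": time; "joint_positions": joint angles; "joint_vel": joint speeds; "joint_torque": joint torques, N m; "ee_pos": TCP position; "eef_rot": TCP orientation; "ft_force": force on the tool from outside, world axes, zero at the start; "torque": the same for the moment, N m; "width": finger opening in m.
Only numpy, scipy, OpenCV 4.12 (cv2) and the standard library are available. Lean on these libraries where they do the work, as an engineer would, in place of code of your own. Each camera call takes 0.05 s, during which the arm holds its last target. There are 200 camera calls.

### The job

The bread bin's drop-down door has just been rehung and its sloping hood clipped back on: check both. Pull the door down by its steel bar as far as it goes, push it back up until it is fully shut, then take the push gauge out of its stand and press its foot lightly on the middle of the ring mark on the hood, square to the slope, with the plunger about half-way in. Finish while holding it there like that, without leaning hard on the hood, and leave the dishes, cutlery, jar and mug where they are.

Things in the scene. Friction and masses are not known exactly. Their poses are not given: they have to be found in the camera images.
- bin: Bread bin, fixed to the counter: grey box 220 (its x) x 300 (its y) mm with a white plastic hood as roof. Origin: centre of its underside, on the counter; x from its front (door) to its back, y along its width, z up. The hood is a plane 150 mm high at the front, rising at 20 degrees to 230 mm at the back. The bin's yaw varies by up to 0.22 rad.
- door (a joint): Angle (rad) of the bin's wooden drop-front door, 296 mm wide, 10 mm thick and 122 mm tall, hinged along its bottom edge. 0 = fully shut (upright); it grows as the top is pulled down towards the robot; the stop is at 1.0. The hinge is stiff: the door stays where it is left, and takes about 3 to 5 N at the bar. It may start slightly ajar.
- door_hinge (a point): Middle of the door's hinge line, at the bin's front, 25 mm above the counter. The hinge line runs along the bin's y.
- door_bar (a point): Middle of the round steel pull bar (12 mm thick, 130 mm between its end arms) at the door's top edge, parallel to the hinge. Door shut: 55 mm in front of the hinge line, 142 mm above it, 20 mm above the door's top edge, 45 mm in front of its outer face. Fingers from above straddle it (open to 40 mm) and can follow leaning back a little with the door (a quarter of its turn); it turns in the pads.
- spot (a point): Centre of the ring mark, flat on the hood: a thin dark ring, 43 mm outside and 33 mm inside diameter, with a dot in the middle. Its z axis is the hood's outward normal (leaning 20 degrees from vertical towards the bin's front). It lies 75 mm in front of the bin's middle; its place across the width varies by up to 80 mm either side.
- gauge: Push gauge: white rectangular body 34 (its x) x 28 (its y) x 110 mm (z), about 0.2 kg, with a steel plunger under it. Origin: centre of the body's bottom face; z points up out of its top. It stands in the stand: the body's bottom face rests on the stand's top, the plunger hangs freely in the hole; take it by two parallel sides, some 25 mm below its top, and lift it straight up at least 60 mm.
- gauge_tip (a point): Middle of the underside of the plunger's round foot, 14 mm in diameter, on the gauge's axis: 46 mm below the body's bottom face when the plunger is out, less when pressed in.
- plunger (a joint): How far the spring plunger is pushed into the gauge (m): 0 = fully out, 0.020 = fully in; about 0.35 N per mm, so about 4 N half-way.
- stand: Gauge stand, fixed on the shelf: black block 56 x 56 mm, 55 mm tall, with a 27 mm hole down its middle. Origin: centre of its underside. Its yaw is the gauge's yaw.
- shelf: Clip-on grey plastic shelf 420 (x) x 240 (y) mm, 14 mm thick, held by a small aluminium clamp to the counter's right-hand edge (y = -0.30), its top 14 mm above the counter, with a lip 8 mm high on its three outer sides. Origin: centre of its underside. Fixed; its place along the edge varies.
- plate: Divided white plate, 176 mm in diameter, 22 mm tall, on the shelf; leave alone. Origin: centre of its underside, as for all the following.
- ramekin: Glass ramekin, 76 mm in diameter, 45 mm tall, on the shelf; leave alone.
- cup: Red bamboo cup, 72 mm in diameter, 85 mm tall, on the shelf; leave alone.
- fork: Turquoise fork, 140 mm long (its x), 6 mm thick, on the counter near the shelf; leave alone.
- spoon: Turquoise spoon, 124 mm long (its x), 7 mm thick, lying beside the fork; leave alone.
- jar: Storage jar, 72 mm in diameter, 120 mm tall, on the counter left of the bin; leave alone.
- mug: White mug, 80 mm in diameter, 92 mm tall, on the counter left of the bin; leave alone.
Not all that is in view belongs to the job. Of the things that look like the gauge, the larger one is meant.

How it is judged:
On the way, in this order (a step that is already met when the one before it is completed fails the run):
1. the door has been pulled down as far as it goes (over 0.92 rad) (value of joint door above 0.92 rad), for 0.1 s.
2. the door has been pushed up again until fully shut (under 0.05 rad) (value of joint door below 0.05 rad), for 0.2 s.
3. the gauge has been lifted clear of its stand (z of gauge_tip in the frame of stand above 0.06 m and contact force between the fingers and gauge above 2 N and contact force between gauge and stand below 0.1 N), for 0.2 s.
At the end, for the whole second after the job is handed in: Door shut (under 0.05 rad); the fingers hold the gauge still, its foot on the hood within 10 mm of the ring's centre, its axis within 8 degrees of square to the slope, plunger 5 to 15 mm in (1 to 9 N on the hood); the arm itself does not touch the bin (value of joint door below 0.05 rad and distance between gauge_tip and spot below 0.01 m and angle between the z axis of gauge and the z axis of spot, either way round below 0.14 rad and value of joint plunger between 0.005 and 0.015 m and contact force between gauge and bin between 0.8 and 9 N and contact force between the fingers and gauge above 2 N and contact force between the arm and bin below 0.5 N and linear speed of gauge below 0.03 m/s); the arm keeps its last pose, push and grip.
It fails at once if the gauge is pressed hard on the bin (over 20 N) (contact force between gauge and bin above 20 N).
It fails at once if a dish, the cutlery, the jar or the mug is knocked out of place (over 25 mm) (distance of any of plate, ramekin, cup, fork, spoon, jar, mug from where it was at the start of the episode above 0.025 m).
It also fails if it takes over 58 s, if anything falls off the work surface, if the arm or the gripper's body presses on something with over 40 N, if the wrist force passes 120 N, or if a joint passes its speed limit or range.

## Working session

There is one attempt and no reset: what is moved stays moved. The work goes in short steps, Python scripts to look and compute and a shell command to move; the robot and the scene stay as the last step left them, time stands still between calls to the robot, and variables do not carry over. Pictures are saved under pics/ and viewed, about 8 in all and at most 12, crops included, and the job is handed in when it is done.

```bash
mkdir -p pics; cat > h.py <<'E'
import numpy as np,cv2
from bench import r
from scipy.spatial.transform import Rotation as R
def snap(n,f=None):
    c=r.camera(n); c['pixels']=np.array(c['pixels']); 
    if f: cv2.imwrite('pics/'+f,c['pixels'][:,:,::-1]); np.savez('pics/'+f[:-4]+'.npz',**c)
    return c
def load(f): return dict(np.load('pics/'+f+'.npz'))
def ray(c,u,v):
    T=np.array(c['camera_from_world']); d=np.array([(u-c['cx'])/c['fx'],-(v-c['cy'])/c['fy'],-1])
    return -T[:3,:3].T@T[:3,3], T[:3,:3].T@d
def onz(c,u,v,z):
    o,d=ray(c,u,v); return o+d*(z-o[2])/d[2]
def proj(c,p):
    q=np.array(c['camera_from_world'])@np.r_[p,1]; return np.array([c['cx']+c['fx']*q[0]/-q[2], c['cy']-c['fy']*q[1]/-q[2]])
def tri(c1,p1,c2,p2):
    o1,d1=ray(c1,*p1);o2,d2=ray(c2,*p2)
    s=np.linalg.lstsq(np.c_[d1,-d2],o2-o1,rcond=None)[0]
    a,b=o1+d1*s[0],o2+d2*s[1]; return (a+b)/2,np.linalg.norm(a-b)
def pose():
    s=r.read_state(); return np.array(s['ee_pos']),R.from_quat(s['eef_rot']),s
E
python3 - <<'E'
from h import *
c=snap('scene','s0.png');t=snap('top','t0.png')
print(c.keys(),r.tip_extent);p,o,s=pose();print(s,o.as_matrix())
for k in(c,t):print(ray(k,320,200))
E
```

```text
dict_keys(['pixels', 'fx', 'fy', 'cx', 'cy', 'camera_from_world']) 0.022
{'time': 0.1, 'joint_positions': array([ 1.08242316,  0.33279851, -0.06469498,  1.46083419,  0.02158964,
        1.34990005, -0.0884903 ]), 'joint_vel': array([ 0.0003477 , -0.00106673, -0.00020498, -0.00199049, -0.00034305,
        0.00093089,  0.0002753 ]), 'joint_torque': array([-2.22901572e-04, -6.24547362e+01,  2.36317719e-02, -3.90720606e+01,
       -6.14792691e-02,  3.66216945e-02,  2.63985527e-05]), 'ee_pos': array([ 0.28055585, -0.55814575,  0.24385086]), 'eef_rot': array([ 9.73001603e-01,  2.30797513e-01, -1.66571002e-04, -5.99911975e-04]), 'ft_force': array([ 0.09966173, -0.25747847, -0.34304139]), 'torque': array([0.00345456, 0.06769907, 0.02451956]), 'width': 0.08732984301603416} [[ 8.93464961e-01  4.49132500e-01 -6.01064088e-04]
 [ 4.49132900e-01 -8.93464296e-01  1.09054228e-03]
 [-4.72313215e-05 -1.24431897e-03 -9.99999225e-01]]
(array([ 0.80702428, -1.10361394,  1.01878653]), array([-0.13663202,  0.78040095, -0.61025324]))
(array([0.28523352, 0.02174583, 1.49726663]), array([ 0.20899913, -0.00597111, -0.97804017]))
```

View pics/s0.png

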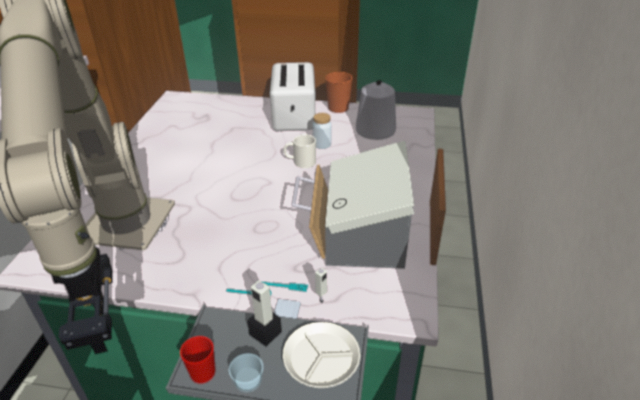

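View pics/t0.png

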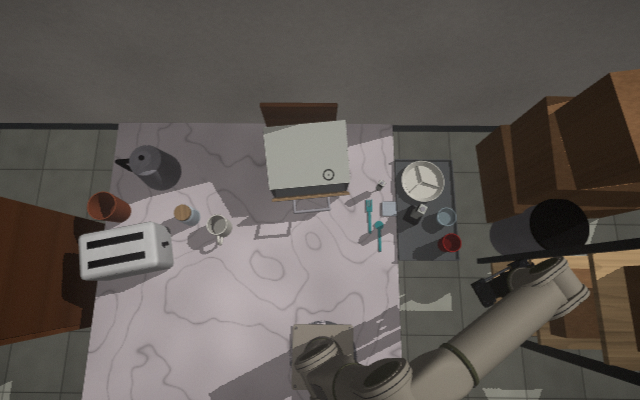

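The top view shows the bin at (307,160), its ring at (328,174) and the bar at (311,210). Two things could be taken for the gauge: the tall white one in the black stand on the shelf (scene 262,300; top 420,209), and a small white one on the counter (scene 321,280; top 379,187). I choose the larger one, in the stand, and check it in a close crop.

```bash
python3 - <<'E'
from h import *
c=load('s0')['pixels'];t=load('t0')['pixels']
f=lambda a,x,y,w,h:cv2.resize(a[y:y+h,x:x+w],(w*400//100,h*400//100),interpolation=cv2.INTER_CUBIC)
a=f(t,258,110,100,110);b=f(c,235,255,100,100);d=f(c,270,145,100,75);e=f(t,370,165,100,75)
L=np.vstack([a[:300],]);
im=np.zeros((600,800,3),np.uint8)
im[:300,:400]=cv2.resize(t[145:220,258:358],(400,300),interpolation=cv2.INTER_CUBIC)
im[:300,400:]=cv2.resize(c[165:240,270:370],(400,300),interpolation=cv2.INTER_CUBIC)
im[300:,:400]=cv2.resize(c[270:345,225:325],(400,300),interpolation=cv2.INTER_CUBIC)
im[300:,400:]=cv2.resize(t[180:240,380:460],(400,300),interpolation=cv2.INTER_CUBIC)
cv2.imwrite('pics/c1.png',im[:,:,::-1])
E
```

```text
(no output)
```

View pics/c1.png

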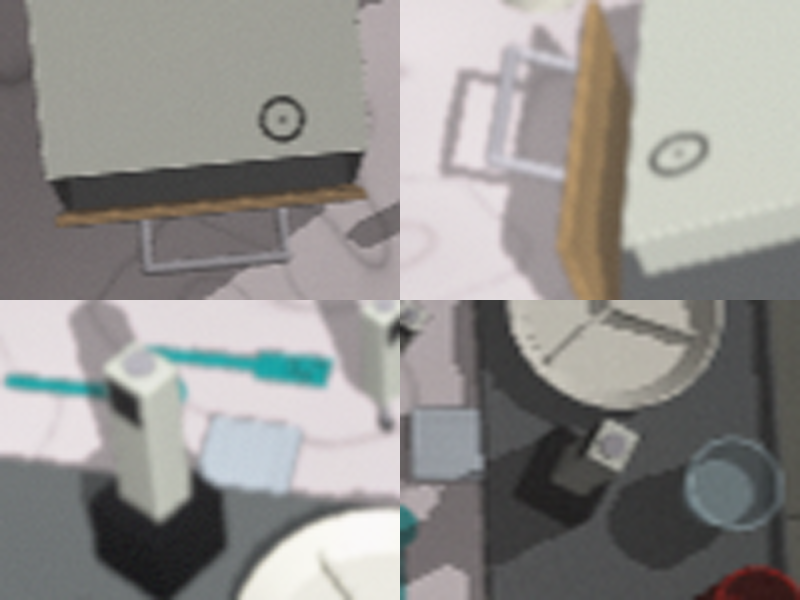

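The crop confirms it: the large gauge stands in the black block. The ring (crop 282,119), the bar ends (148,268 and 285,257) and the gauge top (615,445) are all clear. The door is ajar.

```bash
python3 - <<'E'
from h import *
c=load('s0');t=load('t0')
np.set_printoptions(precision=4,suppress=True)
T=lambda n,a,b:print(n,*tri(t,a,c,b))
T('barL',(295,212),(297.5,177.5));T('barR',(329.25,209.25),(293.5,205.5));T('ring',(328.5,174.75),(339.75,203.25));T('gtop',(423,209),(259.5,285.5))
print([onz(t,u,v,.15) for u,v in((269.75,190),(348.5,183))])
k=np.array([(602,418),(640,432),(625,472),(588,457)])-[400,300]
P=np.array([onz(t,380+a/5,180+b/5,.179) for a,b in k]);print(P,P.mean(0))
d=np.diff(np.r_[P,P[:1]],axis=0);print(np.linalg.norm(d,axis=1),np.degrees(np.arctan2(d[:,1],d[:,0])))
E
```

```text
barL [0.5278 0.1066 0.1484] 0.0015320401561481033
barR [ 0.5411 -0.0207  0.1434] 0.003464346207741612
ring [ 0.6694 -0.0173  0.1636] 0.003469058900428603
gtop [ 0.5371 -0.3597  0.1822] 0.002812064284274268
[array([0.6102, 0.2032, 0.15  ]), array([ 0.6397, -0.0938,  0.15  ])]
[[ 0.5564 -0.3528  0.179 ]
 [ 0.5462 -0.3799  0.179 ]
 [ 0.5166 -0.3673  0.179 ]
 [ 0.5274 -0.3411  0.179 ]] [ 0.5367 -0.3603  0.179 ]
[0.0289 0.0322 0.0284 0.0313] [-110.6188  157.0317   67.5489  -21.9599]
```

```bash
cat >> h.py <<'E'
np.set_printoptions(precision=4,suppress=True)
def go(t,yawy=None):
    "shift in tool cm to TCP target t; turn about tool z so tool y (mod pi) lies at world yaw yawy"
    p,o,s=pose(); M=o.as_matrix(); a=None
    if yawy is not None:
        cur=np.arctan2(M[1,1],M[0,1]); d=(yawy-cur+np.pi/2)%np.pi-np.pi/2; a=-d
    print('t',s['time'],'p',p,'tool z',M[:,2],'shift cm',(M.T@(np.array(t)-p))*100,'turn',a,'F',s['ft_force'],'w',s['width'],'\nq',s['joint_positions'])
E
python3 -m jog '[[3,0,-3,-0.086,0.54],[5,-0.6,-3,-0.086,0.54],[5,-0.6,0,-0.086,0.54],[5,-0.6,0,-0.086,0.54],[5,-0.6,0,-0.086,0.54],[5,-0.6,0,-0.086,0.54],[5,-0.6,0,-0.086,0.54],[5,-0.6,0,-0.086,0.54],[5,-0.6,0,-0.086,0.54],[5,-0.6,0,-0.086,0.54]]' 15
python3 -c "
from h import *
go((.5345,.043,.25),.1)"
```

```text
time: 1.1
ee_pos: [0.5324, -0.1748, 0.299]
eef_rot: [0.783, 0.622, -0.002, -0.005]
ft_force: [0.8, 0.8, 0.2]
width: 0.0402
t 1.1 p [ 0.5324 -0.1748  0.299 ] tool z [-0.0087  0.0048 -1.    ] shift cm [21.2555 -4.6615  5.0057] turn -0.32735162941563756 F [0.7643 0.8256 0.1798] w 0.04024010953792287 
q [ 0.6139  0.203  -0.4379  1.5235  0.0832  1.4437 -0.0549]
```

```bash
python3 -m jog '[[4.3,-0.2,0,-0.066,0.54],[4.3,-0.2,0,-0.066,0.54],[4.3,-0.2,0,-0.066,0.54],[4.3,-0.2,0,-0.066,0.54],[4.3,-0.2,0,-0.066,0.54],[0,0,2.5,0,0.54],[0,0,2.5,0,0.54],[0,0,0,0,0.54],[0,0,0,0,0.54],[0,0,0,0,0.54]]'
python3 -c "
from h import *
go((.5345,.043,.149),.1)
w=snap('wrist','w1.png');t=snap('top');s=snap('scene')
im=np.zeros((600,800,3),np.uint8);im[:350,:560]=cv2.resize(w['pixels'],(560,350));im[350:,:333]=cv2.resize(s['pixels'][140:240,260:393],(333,250));im[350:,400:]=cv2.resize(t['pixels'][130:230,250:410],(400,250));cv2.imwrite('pics/c2.png',im[:,:,::-1])
for P in((.528,.1066,.148),(.541,-.0207,.1435),(.5345,.043,.146)):print(proj(w,P))"
```

```text
time: 2.1
ee_pos: [0.5387, 0.0586, 0.2486]
eef_rot: [0.658, 0.753, -0.001, -0.007]
ft_force: [0.4, 0.2, -0.2]
width: 0.0399
t 2.1 p [0.5387 0.0586 0.2486] tool z [-0.0106  0.0076 -0.9999] shift cm [-1.5756 -0.5339  9.9514] turn 0.034132167200287666 F [ 0.3899  0.2489 -0.2118] w 0.039867143972229964 
q [ 0.3674  0.2091 -0.6304  1.6413  0.1157  1.3405 -0.1461]
[317.6844 146.4336]
[313.5496 292.7381]
[315.4559 225.3232]
```

View pics/c2.png

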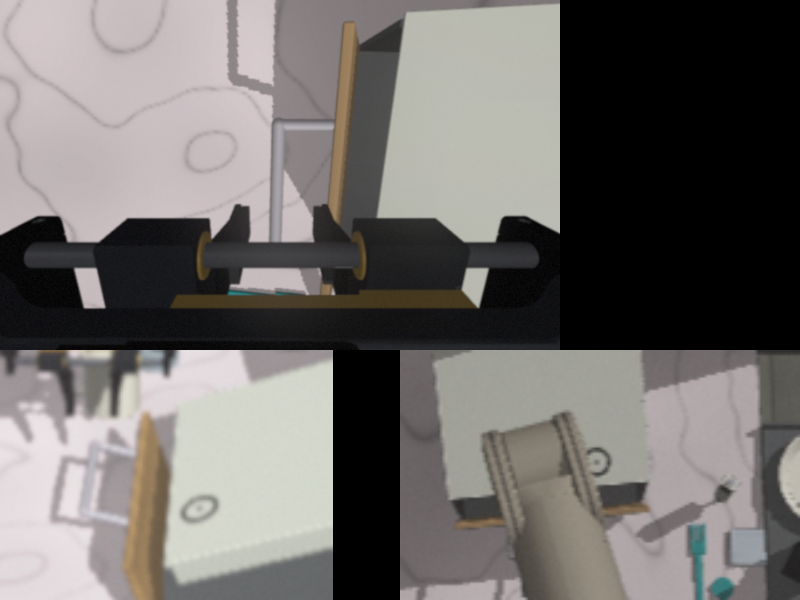

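The wrist view shows the bar's end at (317,139), within 7 px of the prediction, and the bar lies between the fingers. Next: go down and grip it.

```bash
python3 -m jog '[[-0.8,-0.3,1,0.034,0.54],[-0.8,-0.2,2,0,0.54],[0,0,2.5,0,0.54],[0,0,2.5,0,0.54],[0,0,1.9,0,0.54],[0,0,0,0,0.8],[0,0,0,0,0.9],[0,0,0,0,0.95],[0,0,0,0,0.95],[0,0,0,0,0.95]]' 15
python3 -c "
from h import *
go((.5345,.043,.149),.1)"
```

```text
time: 3.25
ee_pos: [0.5363, 0.0361, 0.1486]
eef_rot: [0.678, 0.735, 0.001, -0.003]
ft_force: [0.6, 0.4, -5.7]
width: 0.0113
t 3.25 p [0.5363 0.0361 0.1486] tool z [-0.0035  0.0057 -1.    ] shift cm [ 0.7014 -0.1204 -0.0349] turn -0.018457787102013068 F [ 0.6308  0.4082 -5.7429] w 0.01134276827358534 
q [ 0.3768  0.2768 -0.6015  1.7839  0.1644  1.1351 -0.1954]
```

```bash
python3 -m jog '[[0,-0.8,0.7,0,0.95],[0,-0.8,0.7,0,0.95],[0,-1.4,1.6,0,0.95],[0,-1.2,1.8,0,0.95],[0,-0.9,1.9,0,0.95],[0,-0.6,2.0,0,0.95],[0,-0.1,1.0,0,0.95],[0,0,0.6,0,0.95],[0,0,0.3,0,0.95],[0,0,0,0,0.95]]' 15
python3 -c "
from h import *
p,o,s=pose();q=p+o.as_matrix()[:,2]*.003-[.6255,.0535,.025];d=q@[.995,.0998,0];print(d,q[2],np.arctan2(-d,q[2])-.3697,np.hypot(d,q[2]))
go((.5345,.043,.149),.1)"
```

```text
time: 4.25
ee_pos: [0.4794, 0.0308, 0.0452]
eef_rot: [0.678, 0.735, 0.004, 0.003]
ft_force: [2.1, -0.5, -4.5]
width: 0.0106
-0.14765047938149664 0.017192353288823674 1.0851787865862519 0.1486480442965648
t 4.25 p [0.4794 0.0308 0.0452] tool z [ 0.0105  0.0016 -0.9999] shift cm [  0.7727   5.7054 -10.3204] turn -0.018605981061556642 F [ 2.0727 -0.4964 -4.5054] w 0.010563928497076325 
q [ 0.3796  0.29   -0.5918  2.0216  0.2096  0.8773 -0.2446]
```

```bash
python3 -c "
from h import *
s=snap('scene','s3.png');w=snap('wrist','w3.png')
im=np.zeros((450,800,3),np.uint8);im[:,:400]=cv2.resize(s['pixels'][140:252,260:360],(400,448))[:450].repeat(1,0) if 0 else 0
im[:448,:400]=cv2.resize(s['pixels'][140:252,260:360],(400,448));im[:250,400:]=cv2.resize(w['pixels'],(400,250));cv2.imwrite('pics/c3.png',im[:,:,::-1])"
```

```text
(no output)
```

View pics/c3.png

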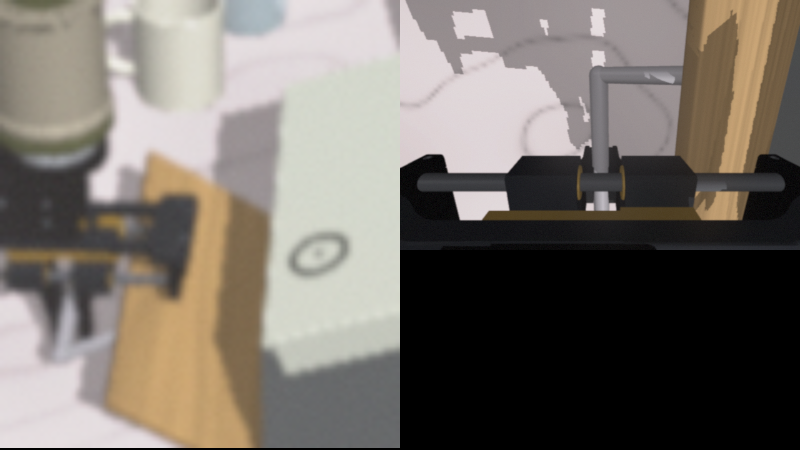

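```bash
python3 -c "
from h import *
s=load('s3')
bx=np.array([.995,.0998,0]);by=np.array([-.0998,.995,0]);H=np.array([.6255,.0535,.025])
for a in(.8,.9,.95,1,1.05):
  f=lambda u,h,y:proj(s,H+by*y+bx*(-u*np.cos(a)-h*np.sin(a))+np.array([0,0,h*np.cos(a)-u*np.sin(a)]))
  print(a,f(.010,.122,-.148),f(0.0,.122,.148),f(.055,.142,-.065))"
```

```text
0.8 [289.1457 236.4547] [301.8434 171.974 ] [276.7652 221.2925]
0.9 [286.6363 239.0788] [299.3926 174.3089] [275.2638 225.0582]
0.95 [285.5338 240.4583] [298.2891 175.5483] [274.7115 226.9773]
1 [284.5359 241.8776] [297.2704 176.831 ] [274.2917 228.9135]
1.05 [283.6444 243.3324] [296.3385 178.1533] [274.0043 230.8619]
```

The door corner is at (286,241) and the bar's end at (274.5,229) in the scene view. Both match a door angle of about 0.98–1.0, so it is at the stop. Now I shut it along the reverse arc.

```bash
python3 -m jog '[[0,0,0.3,0,0.95],[0,0.4,-1.7,0,0.95],[0,0.6,-1.6,0,0.95],[0,0.8,-1.6,0,0.95],[0,0.9,-1.4,0,0.95],[0,1.1,-1.3,0,0.95],[0,1.2,-1.2,0,0.95],[0,1.4,-1.0,0,0.95],[0,1.5,-0.9,0,0.95],[0,1.5,-0.7,0,0.95]]' 25
python3 -c "
from h import *
p,o,s=pose();q=p+o.as_matrix()[:,2]*.003-[.6255,.0535,.025];d=q@[.995,.0998,0];print(d,q[2],np.arctan2(-d,q[2])-.3697,np.hypot(d,q[2]))
go((.6255-.055,.0535-.01,.17),.1)"
```

```text
time: 5.35
ee_pos: [0.5666, 0.0395, 0.157]
eef_rot: [0.677, 0.736, -0.002, -0.003]
ft_force: [-6.6, 0.6, 3.7]
width: 0.0096
-0.060024612292313546 0.12904707057692918 0.06567059743526693 0.14232392808424554
t 5.35 p [0.5666 0.0395 0.157 ] tool z [-0.0074  0.0013 -1.    ] shift cm [ 0.3736  0.4124 -1.2976] turn -0.016669785265388315 F [-6.6424  0.5853  3.7258] w 0.009592854589743986 
q [ 0.3462  0.3375 -0.592   1.6935  0.1981  1.1788 -0.2137]
```

```bash
python3 -m jog '[[0,0.5,-0.3,0,0.95],[0,0.5,-0.2,0,0.95],[0,0.5,0,0,0.95],[0,0.5,0,0,0.95],[0,0.6,0,0,0.95],[0,0.6,0,0,0.95],[0,0.6,0,0,0.95],[0,0.6,0,0,0.95],[0,0.6,0,0,0.95],[0,0.6,0,0,0.95]]' 25
python3 -c "
from h import *
p,o,s=pose();q=p+o.as_matrix()[:,2]*.003-[.6255,.0535,.025];d=q@[.995,.0998,0];print(d,q[2],np.arctan2(-d,q[2])-.3697,np.hypot(d,q[2]))
go((.6255-.055,.0535-.01,.17),.1)"
```

```text
time: 6.35
ee_pos: [0.5724, 0.0399, 0.1591]
eef_rot: [0.674, 0.736, -0.052, -0.038]
ft_force: [-37.2, -4.9, 27.9]
width: 0.0093
-0.054614486033601986 0.13113394002054946 0.02493090366699563 0.1420522872396906
t 6.35 p [0.5724 0.0399 0.1591] tool z [-0.1261 -0.0259 -0.9917] shift cm [ 0.3542 -0.2923 -1.0658] turn -0.013381082667713429 F [-37.2429  -4.8672  27.8566] w 0.009308651285642379 
q [ 0.2933  0.4341 -0.5732  1.5718  0.2302  1.3369 -0.233 ]
```

The door is shut hard against its frame, with 37 N on it. That push tilted the tool about 7°. I release and lift away.

```bash
python3 -m jog '[[0,0,0,0,0.54],[0,0,0,0,0.54],[0,0,0,0,0.54],[0,-0.2,-2,0,0.54],[0,-0.4,-3,0,0.54],[0,-0.6,-5,0,0.54],[0,-0.6,-5,0,0.3],[0,-0.6,-5,0,0],[0,-0.6,-5,0,0],[0,-0.6,-5,0,0]]' 25
python3 -c "
from h import *
go((.537,-.360,.30),-.384)
s=snap('scene','s4.png');bx=np.array([.995,.0998,0]);by=np.array([-.0998,.995,0]);H=np.array([.6255,.0535,.025])
for a in(0,.05,.1,.2):
  f=lambda u,h,y:proj(s,H+by*y+bx*(-u*np.cos(a)-h*np.sin(a))+np.array([0,0,h*np.cos(a)-u*np.sin(a)]))
  print(a,f(.010,.122,-.148),f(0.01,.122,.148),f(.055,.142,-.065))
im=cv2.resize(s['pixels'][100:250,230:430],(800,600),interpolation=cv2.INTER_CUBIC);cv2.imwrite('pics/c4.png',im[:,:,::-1])"
```

```text
time: 7.35
ee_pos: [0.5731, 0.0432, 0.4578]
eef_rot: [0.674, 0.735, -0.055, -0.041]
ft_force: [1.6, 0.3, 0.3]
width: 0.0643
t 7.35 p [0.5731 0.0432 0.4578] tool z [-0.1338 -0.0248 -0.9907] shift cm [-39.6379  -4.8355  17.1142] turn 0.4695699447574029 F [1.5668 0.3158 0.2747] w 0.06425535577200431 
q [ 0.2303  0.3655 -0.5879  1.027   0.1912  1.9374 -0.1966]
0 [320.3191 225.0068] [326.5033 162.738 ] [305.7743 199.2067]
0.05 [318.0103 225.117 ] [324.532  162.8638] [303.2487 199.9751]
0.1 [315.7214 225.3156] [322.5765 163.0721] [300.7918 200.8431]
0.2 [311.2294 225.9743] [318.7349 163.733 ] [296.111 202.865]
```

View pics/c4.png

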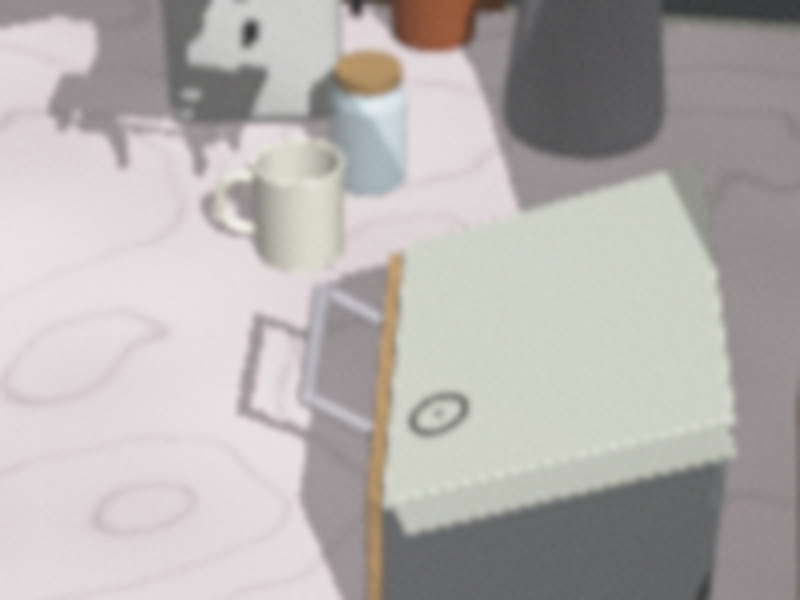

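Shut: the bar's end is at (306,200), and the prediction for 0 rad is (305.8,199.2). Now I rise towards the wrist joint's limit, which should take out the tilt and will also show how to tilt on purpose.

```bash
python3 -m jog '[[0,-0.5,-4,0,0],[0,-0.5,-4,0,0],[0,-0.5,-4,0,0],[0,-0.5,-4,0,0],[0,-0.5,-4,0,0],[0,0,0,0,0],[0,0,0,0,0],[0,0,0,0,0],[0,0,0,0,0],[0,0,0,0,0]]' 25
python3 -c "
from h import *
go((.537,-.360,.30),-.384)"
```

```text
time: 8.4
ee_pos: [0.5749, 0.0453, 0.5124]
eef_rot: [0.673, 0.735, -0.061, -0.041]
ft_force: [0.0, 0.1, 0.6]
width: 0.0876
t 8.4 p [0.5749 0.0453 0.5124] tool z [-0.1433 -0.0347 -0.9891] shift cm [-39.5481  -4.0972  22.9613] turn 0.4703250088454052 F [0.0475 0.0699 0.635 ] w 0.08764995776905649 
q [-0.285   0.3657  0.201   0.8785 -0.0564  2.0501 -0.0261]
```

Out-of-reach targets stall instead of tilting the tool, so I will not rely on that. I'll tilt the gauge in the pads instead, by levering its foot in the stand hole. Moving over the gauge now.

```bash
python3 -m jog '[[-4.9,-0.5,2.9,0,0],[-4.9,-0.5,2.9,0,0],[-4.9,-0.5,2.9,0,0],[-4.9,-0.5,2.9,0,0],[-4.9,-0.5,2.9,0,0],[-4.9,-0.5,2.9,0,0],[-4.9,-0.5,2.9,0,0],[-4.9,-0.5,2.9,-0.14,0],[0,0,0,-0.14,0],[0,0,0,-0.14,0]]' 25
python3 -c "
from h import *
go((.537,-.360,.25),1.187)"
```

```text
time: 9.4
ee_pos: [0.5411, -0.3128, 0.3137]
eef_rot: [0.498, 0.864, -0.049, -0.057]
ft_force: [0.5, 0.7, -0.1]
width: 0.0867
t 9.4 p [ 0.5411 -0.3128  0.3137] tool z [-0.1468 -0.0277 -0.9888] shift cm [-4.1941 -1.8146  6.4897] turn -0.657373329910873 F [ 0.4664  0.7035 -0.1191] w 0.08673179378147741 
q [ 0.2059  0.4001  0.2873  1.2556 -0.0183  1.6191  1.0045]
```

```bash
python3 -m jog '[[-4.2,-1.8,3,0,0],[0,0,1.5,-0.13,0],[0,0,1.5,-0.13,0],[0,0,0,-0.13,0],[0,0,0,-0.13,0],[0,0,0,-0.13,0],[0,0,0,0,0],[0,0,0,0,0],[0,0,0,0,0],[0,0,0,0,0]]' 25
python3 -c "
from h import *
go((.537,-.360,.157),1.187)
w=snap('wrist','w5.png');t=snap('top','t5.png');s=snap('scene','s5.png')
im=np.zeros((600,800,3),np.uint8);im[:350,:560]=cv2.resize(w['pixels'],(560,350));im[350:,:400]=cv2.resize(s['pixels'][240:340,190:350],(400,250));im[350:,400:]=cv2.resize(t['pixels'][160:260,360:520],(400,250));cv2.imwrite('pics/c5.png',im[:,:,::-1])
print(proj(w,(.537,-.36,.18)))"
```

```text
time: 10.4
ee_pos: [0.5361, -0.3571, 0.2508]
eef_rot: [0.185, 0.98, -0.023, -0.072]
ft_force: [-0.2, -0.0, -0.4]
width: 0.0867
t 10.4 p [ 0.5361 -0.3571  0.2508] tool z [-0.1497 -0.0192 -0.9885] shift cm [-1.4335  0.4463  9.2677] turn 0.014736840476918811 F [-0.1557 -0.0224 -0.3974] w 0.0866701354158633 
q [0.3431 0.4595 0.1881 1.294  0.0078 1.5166 1.7132]
[324.8179 236.7592]
```

View pics/c5.png

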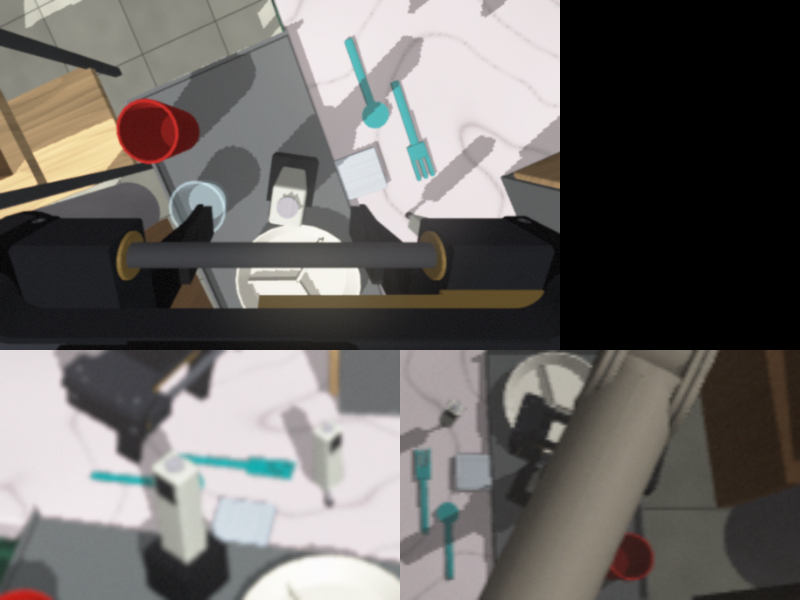

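The gauge's top is at wrist pixel (329,235), against a predicted (325,237), and is turned about 4° clockwise. Going down and closing.

```bash
python3 -m jog '[[-1.4,0.5,0,0.06,0],[0,0,2,0,0],[0,0,2.5,0,0],[0,0,2.5,0,0],[0,0,2.2,0,0],[0,0,0,0,0.5],[0,0,0,0,0.8],[0,0,0,0,0.8],[0,0,0,0,0.8],[0,0,0,0,0.8]]' 12
python3 -c "
from h import *
go((.537,-.360,.157),1.187)"
```

```text
time: 11.55
ee_pos: [0.5403, -0.3597, 0.1602]
eef_rot: [0.217, 0.974, -0.027, -0.067]
ft_force: [0.0, -0.0, -0.0]
width: 0.0548
t 11.55 p [ 0.5403 -0.3597  0.1602] tool z [-0.1427 -0.0234 -0.9895] shift cm [ 0.2485 -0.139   0.362 ] turn -0.049140355523178636 F [ 0.004  -0.0384 -0.046 ] w 0.054783823437908774 
q [ 0.3401  0.5181  0.1888  1.4023 -0.003   1.3428  1.6437]
```

```bash
python3 -m jog '[[0.2,-0.1,0.3,0,0.85],[0,0,0,0,0.85],[0,0,0,0,0.85],[0,0,0,0,0.85],[0,0,0,0,0.85],[0,0,0,0,0.85],[0,0,0,0,0.85],[0,0,0,0,0.85],[0,0,0,0,0.85],[0,0,0,0,0.85]]' 12
python3 -c "
from h import *
go((.537,-.360,.157),1.187)"
```

```text
time: 12.55
ee_pos: [0.5386, -0.3591, 0.1586]
eef_rot: [0.216, 0.974, -0.026, -0.066]
ft_force: [0.1, 0.6, -0.1]
width: 0.0291
t 12.55 p [ 0.5386 -0.3591  0.1586] tool z [-0.1404 -0.0229 -0.9898] shift cm [ 0.0829 -0.132   0.185 ] turn -0.04840230650527988 F [ 0.0522  0.5846 -0.0829] w 0.029059795809449625 
q [ 0.3409  0.5139  0.1882  1.4114 -0.0035  1.3359  1.6453]
```

The gauge is gripped at 29 mm. I lift it 2 cm and lever it towards tool +x, with the plunger held by the hole's rim.

```bash
python3 -m jog '[[0.12,-0.08,-1,0,0.85],[0.12,-0.08,-1,0,0.85],[0.7,0,0.1,0,0.85],[0.7,0,0.15,0,0.85],[0.7,0,0.18,0,0.85],[0.7,0,0.18,0,0.85],[0.7,0,0.18,0,0.85],[0.7,0,0.18,0,0.85],[0,0,0,0,0.85],[0,0,0,0,0.85]]' 12
python3 -c "
from h import *
go((.537,-.360,.157),1.187)
w=snap('wrist','w6.png');s=snap('scene','s6.png')
im=np.zeros((600,800,3),np.uint8);im[:350,:560]=cv2.resize(w['pixels'],(560,350));im[350:,:400]=cv2.resize(s['pixels'][240:340,190:350],(400,250));cv2.imwrite('pics/c6.png',im[:,:,::-1])"
```

```text
time: 13.55
ee_pos: [0.4971, -0.338, 0.1751]
eef_rot: [0.215, 0.974, -0.025, -0.065]
ft_force: [3.2, 1.3, -2.4]
width: 0.0284
t 13.55 p [ 0.4971 -0.338   0.1751] tool z [-0.1373 -0.0216 -0.9903] shift cm [-4.7258 -0.1891  1.2956] turn -0.04642949364379745 F [ 3.1695  1.3449 -2.4447] w 0.028378575334680856 
q [0.3307 0.4    0.1883 1.5353 0.0132 1.3227 1.6406]
```

View pics/c6.png

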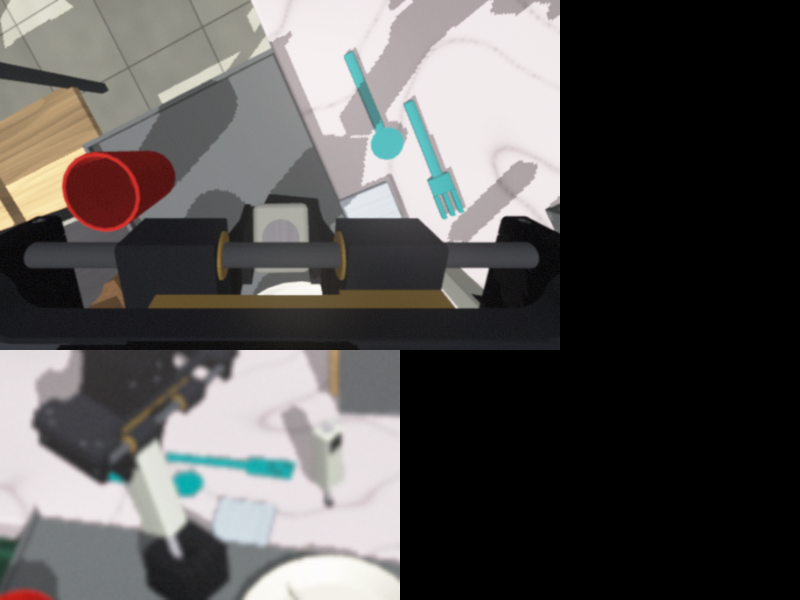

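That works: in the scene crop the gauge leans about 20° in the pads with its foot still in the hole. I lift it out along its axis with a firmer grip.

```bash
python3 -m jog '[[0,0,0,0,0.85],[0.4,0,-0.9,0,0.85],[0.9,0,-1.8,0,0.85],[0.9,0,-1.8,0,0.85],[0.9,0,-1.8,0,0.85],[0.9,0,-1.8,0,0.85],[0.5,0,-3,0,0.85],[0.5,0,-4,0,0.85],[0,0,-4,0,0.85],[0,0,0,0,0.85]]' 25
python3 -c "
from h import *
go((.6,-.2,.35),None)
p,o,s=pose();M=o.as_matrix();print(M)
n=np.array([-np.sin(.349)*.995,-np.sin(.349)*.0998,np.cos(.349)])
y=np.cross(n,M[:,2]);y/=np.linalg.norm(y);print('want y',y,np.arctan2(y[1],y[0]))
s=snap('scene','s7.png');u,v=proj(s,p+M[:,2]*.003);print(u,v,[proj(s,p+np.array([0,0,-.12]))])
x0,y0=int(u)-60,int(v)-30
cv2.imwrite('pics/c7.png',cv2.resize(s['pixels'][y0:y0+90,x0:x0+120],(800,600),interpolation=cv2.INTER_CUBIC)[:,:,::-1]);print(x0,y0)"
```

```text
time: 14.65
ee_pos: [0.4716, -0.3162, 0.38]
eef_rot: [0.22, 0.973, -0.029, -0.07]
ft_force: [-0.1, -1.1, -1.4]
width: 0.0277
t 14.65 p [ 0.4716 -0.3162  0.38  ] tool z [-0.1486 -0.0254 -0.9886] shift cm [-6.8302 16.1795  0.7646] turn None F [-0.0525 -1.0729 -1.4145] w 0.027745195803446518 
q [0.3002 0.2533 0.2027 1.2971 0.0436 1.715  1.6295]
[[-0.8936  0.4236 -0.1486]
 [ 0.4316  0.9017 -0.0254]
 [ 0.1232 -0.0869 -0.9886]]
want y [ 0.1202 -0.9927  0.0075] -1.450326271606388
225.2313144624295 201.22124319183763 [array([232.0766, 243.3017])]
165 171
```

View pics/c7.png

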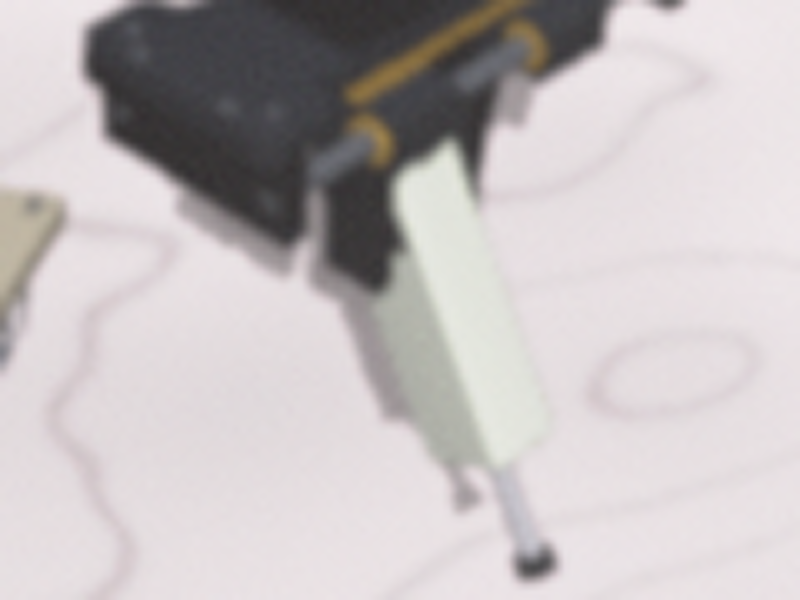

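The foot's underside is at crop (535,570), or scene pixel (245.3,256.5). The body's bottom centre is at about (239.5,238). I solve for the tilt angle in the pads from these.

```bash
cat >> h.py <<'E'
from scipy.optimize import least_squares
n=np.array([-np.sin(.349)*.995,-np.sin(.349)*.0998,np.cos(.349)])
E
python3 -c "
from h import *
p,o,_=pose();M=o.as_matrix();s=load('s7');g=p+.003*M[:,2]
ax=lambda th:M@np.array([np.sin(th),0,-np.cos(th)])
f=lambda q:np.r_[proj(s,g-ax(q[0])*q[1])-[245.3,256.5],proj(s,g-ax(q[0])*(q[1]-.046))-[239.5,238]]
r_=least_squares(f,[.45,.13]);print(r_.x,r_.fun,ax(r_.x[0]),'vs tilt deg',np.degrees(np.arccos(ax(r_.x[0])[2])))
r2=least_squares(lambda q:f(q)[:2],[.45,.13]);print(r2.x)
print('need th',np.arccos(-n@M[:,2]))"
```

```text
[0.5217 0.1302] [ 0.525   0.1857 -0.8346 -0.0567] [-0.3137  0.2363  0.9197] vs tilt deg 23.123732854437517
[0.5103 0.1298]
need th 0.5028206000160841
```

The angle in the pads is about 0.515 rad and 0.503 is needed, which is within 1°. Next I turn by −0.56 and go to a hover 30 mm above the ring along the normal.

```bash
cat >> h.py <<'E'
spot=np.array([.6694,-.0173,.1630])
def hover(h,L=.130,th=.515,sp=None):
    p,o,s=pose();M=o.as_matrix();u=M@np.array([np.sin(th),0,-np.cos(th)])
    print('axis err deg',np.degrees(np.arccos(min(1,u@n))),'tip est',p+.003*M[:,2]-u*L)
    S=spot if sp is None else sp
    go(S+u*L+n*h-.003*M[:,2],1.691)
E
python3 -m jog '[[0,0,0,-0.14,0.85],[0,0,0,-0.14,0.85],[0,0,0,-0.14,0.85],[0,0,0,-0.14,0.85],[0,0,0,0,0.85],[0,0,0,0,0.85],[0,0,0,0,0.85],[0,0,0,0,0.85],[0,0,0,0,0.85],[0,0,0,0,0.85]]' 25
python3 -c "
from h import *
hover(.03)"
```

```text
time: 15.7
ee_pos: [0.4645, -0.319, 0.3702]
eef_rot: [-0.058, 0.995, -0.006, -0.085]
ft_force: [-0.5, -0.1, -1.8]
width: 0.0279
axis err deg 0.3032262859064525 tip est [ 0.5077 -0.3143  0.2449]
t 15.7 p [ 0.4645 -0.319   0.3702] tool z [-0.1679 -0.022  -0.9856] shift cm [-19.1042  27.6587   2.1032] turn -0.004361090623167696 F [-0.5071 -0.0592 -1.8329] w 0.027929931756829854 
q [0.352  0.2558 0.1441 1.3129 0.0634 1.7135 2.185 ]
```

```bash
python3 -m jog '[[-2.2,3.2,0,0,0.85],[-2.2,3.2,0,0,0.85],[-2.2,3.2,0,0,0.85],[-2.2,3.2,0,0,0.85],[-2.2,3.2,0,0,0.85],[-2.2,3.2,0,0,0.85],[-2.2,3.2,0,0,0.85],[-2.2,3.2,0,0,0.85],[0,0,0,0,0.85],[0,0,0,0,0.85]]' 25
python3 -c "
from h import *
hover(.03)"
```

```text
time: 16.7
ee_pos: [0.6132, -0.0363, 0.338]
eef_rot: [-0.053, 0.995, -0.007, -0.084]
ft_force: [-0.2, -0.2, -2.7]
width: 0.028
axis err deg 0.26813620959708967 tip est [ 0.6565 -0.0323  0.2128]
t 16.7 p [ 0.6132 -0.0363  0.338 ] tool z [-0.167  -0.0231 -0.9857] shift cm [-0.7698  1.3766  2.0492] turn -0.014254027222262433 F [-0.1737 -0.2246 -2.6642] w 0.027952816310084092 
q [-0.0098  0.407  -0.023   1.1777  0.0272  1.7254  1.6465]
```

```bash
python3 -m jog '[[-0.4,0.7,0.5,0,0.85],[-0.4,0.7,0.5,0,0.85],[0,0,0.5,0,0.85],[0,0,0.5,0,0.85],[0,0,0,0,0.85],[0,0,0,0,0.85],[0,0,0,0,0.85],[0,0,0,0,0.85],[0,0,0,0,0.85],[0,0,0,0,0.85]]' 25
python3 -c "
from h import *
hover(.03)
p,o,_=pose();M=o.as_matrix();u=M@np.array([np.sin(.515),0,-np.cos(.515)])
s=snap('scene','s8.png');print('tip',proj(s,p+.003*M[:,2]-u*.13),'spot',proj(s,spot))
x0,y0=275,135;print(x0,y0)
cv2.imwrite('pics/c8.png',cv2.resize(s['pixels'][y0:y0+90,x0:x0+120],(800,600),interpolation=cv2.INTER_CUBIC)[:,:,::-1])"
```

```text
time: 17.7
ee_pos: [0.6155, -0.0251, 0.316]
eef_rot: [-0.049, 0.995, -0.008, -0.084]
ft_force: [-0.0, -0.0, -2.1]
width: 0.0279
axis err deg 0.42285670741177434 tip est [ 0.6591 -0.0217  0.1908]
t 17.7 p [ 0.6155 -0.0251  0.316 ] tool z [-0.166  -0.0237 -0.9858] shift cm [-0.037   0.3322 -0.0458] turn -0.02061284589393142 F [-0.0419 -0.0061 -2.0655] w 0.027891650578822726 
q [-0.0225  0.413  -0.0288  1.2143  0.0271  1.6822  1.6206]
tip [335.2205 196.0639] spot [339.1412 203.6184]
275 135
```

View pics/c8.png

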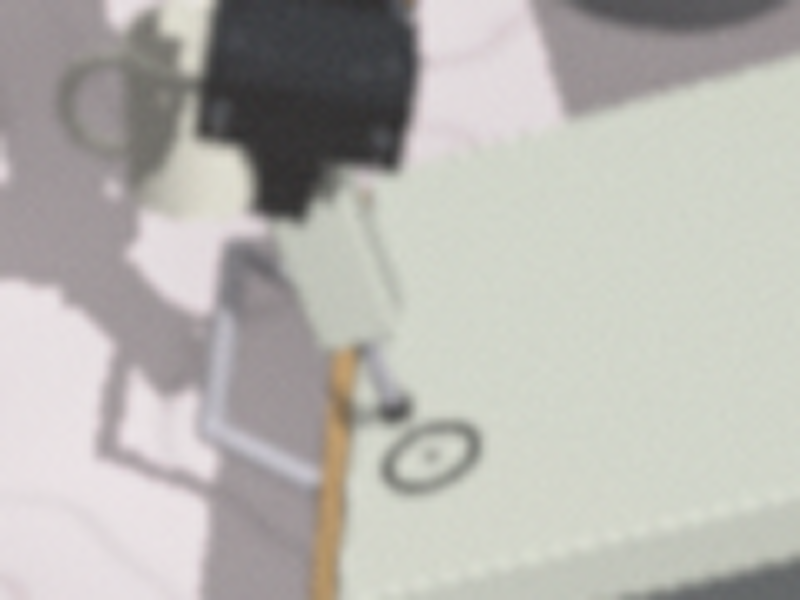

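The foot is seen at (335.0,196.8), predicted (335.2,196.1). The ring's dot is at (339.8,203.3), predicted (339.1,203.6), so both agree. I advance along the normal.

```bash
python3 -m jog '[[0,0.3,0,0,0.85],[-0.2,0,0.4,0,0.85],[-0.2,0,0.4,0,0.85],[-0.2,0,0.4,0,0.85],[-0.2,0,0.4,0,0.85],[-0.2,0,0.4,0,0.85],[-0.2,0,0.35,0,0.85],[0,0,0,0,0.85],[0,0,0,0,0.85],[0,0,0,0,0.85]]' 25
python3 -c "
from h import *
hover(-.01)"
```

```text
time: 18.75
ee_pos: [0.6238, -0.021, 0.2883]
eef_rot: [-0.049, 0.995, -0.008, -0.084]
ft_force: [-0.5, -0.3, -0.7]
width: 0.028
axis err deg 0.4172660949040147 tip est [ 0.6673 -0.0175  0.1631]
t 18.75 p [ 0.6238 -0.021   0.2883] tool z [-0.1664 -0.0237 -0.9858] shift cm [-0.7017  0.0052  0.8419] turn -0.02021462403284846 F [-0.4599 -0.2751 -0.6964] w 0.027996721872869255 
q [-0.0264  0.4381 -0.0315  1.2364  0.0277  1.6356  1.6136]
```

```bash
python3 -m jog '[[-0.12,0,0.17,0,0.85],[-0.12,0,0.17,0,0.85],[-0.12,0,0.17,0,0.85],[-0.12,0,0.17,0,0.85],[0,0,0,0,0.85],[0,0,0,0,0.85],[0,0,0,0,0.85],[0,0,0,0,0.85],[0,0,0,0,0.85],[0,0,0,0,0.85]]' 25
python3 -c "
from h import *
hover(-.01)"
```

```text
time: 19.75
ee_pos: [0.6267, -0.0208, 0.2814]
eef_rot: [-0.049, 0.995, -0.008, -0.085]
ft_force: [-2.7, -0.7, 0.9]
width: 0.0277
axis err deg 0.45779385031622494 tip est [ 0.67   -0.0173  0.1561]
t 19.75 p [ 0.6267 -0.0208  0.2814] tool z [-0.1679 -0.0237 -0.9855] shift cm [-0.3237  0.0079  0.1989] turn -0.020366195815887833 F [-2.6682 -0.7175  0.9361] w 0.027679170253901 
q [-0.0266  0.4477 -0.0314  1.2373  0.0279  1.6266  1.6131]
```

```bash
python3 -c "
from h import *
hover(-.01)
s=snap('scene','s9.png');p,o,_=pose();M=o.as_matrix();u=M@np.array([np.sin(.515),0,-np.cos(.515)]);g=p+.003*M[:,2]
print(proj(s,g-u*.12),proj(s,g-u*.084))
x0,y0=295,145
cv2.imwrite('pics/c9.png',cv2.resize(s['pixels'][y0:y0+75,x0:x0+100],(800,600),interpolation=cv2.INTER_CUBIC)[:,:,::-1])"
```

```text
axis err deg 0.45779385031622494 tip est [ 0.67   -0.0173  0.1561]
t 19.75 p [ 0.6267 -0.0208  0.2814] tool z [-0.1679 -0.0237 -0.9855] shift cm [-0.3237  0.0079  0.1989] turn -0.020366195815887833 F [-2.6682 -0.7175  0.9361] w 0.027679170253901 
q [-0.0266  0.4477 -0.0314  1.2373  0.0279  1.6266  1.6131]
[338.1108 202.8375] [333.6949 192.6363]
```

View pics/c9.png

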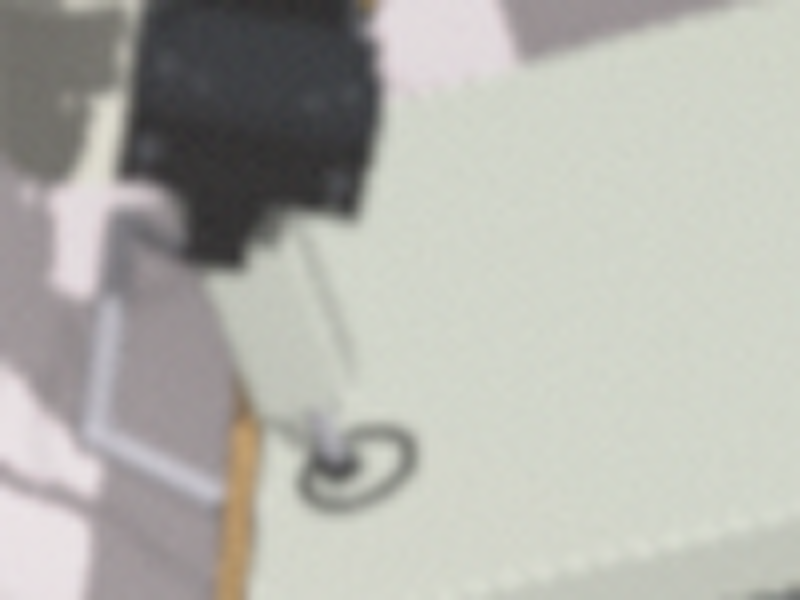

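The foot, at (337.6,203.7), stands on the ring but left of its centre at (339.6,203.5). I compute the offset on the hood plane and the resulting lean.

```bash
cat >> h.py <<'E'
def onhood(c,u,v):
    o,d=ray(c,u,v); return o+d*(n@(spot-o))/(n@d)
E
python3 -c "
from h import *
s=load('s9')
R0=onhood(s,339.6,203.5);F=onhood(s,337.6,203.7);print('ring',R0,'foot',F,F-R0)
p,o,_=pose();M=o.as_matrix();g=p+.003*M[:,2];a=g-F;print(np.linalg.norm(a),a/np.linalg.norm(a),'lean err deg',np.degrees(np.arccos(a@n/np.linalg.norm(a))));b=M.T@a;print('th',np.arctan2(b[0],-b[2]), 'ty',b[1])
print('need th',np.arccos(-n@M[:,2]))
px=s['pixels'][198:208,330:347].min(2);print(px)"
```

```text
ring [ 0.6706 -0.0172  0.1635] foot [ 0.6651 -0.0163  0.1615] [-0.0056  0.0008 -0.002 ]
0.123403036282889 [-0.3153 -0.0363  0.9483] lean err deg 1.5192857051962765
th 0.49319826093984825 ty -0.0013904897713883512
need th 0.51930532327909
[[154 153 160 157 160 170 183 184 175 161 153 151 150 149 155 170 186]
 [165 154 153 149 148 161 175 169 151 142 144 143 145 139 132 136 159]
 [182 168 158 145 137 151 166 161 148 152 168 177 176 172 156 128 137]
 [199 187 175 147 122 134 152 151 137 150 178 195 199 197 179 136 132]
 [202 199 181 140 104 104 122 124 111 129 168 194 203 199 180 139 133]
 [203 196 168 125 100  90  92  90  91 120 165 192 200 193 167 134 143]
 [201 190 152 122 127 117 100  96 114 149 180 192 189 169 144 141 167]
 [204 185 142 123 147 152 142 141 158 177 186 182 161 143 146 165 189]
 [202 191 152 122 140 158 162 165 176 174 165 152 143 148 170 189 200]
 [201 197 174 142 130 138 143 148 153 151 145 151 161 178 190 201 203]]
```

The foot is about 6–8 mm too far downhill and the lean is about 2° short. I lift off, shift 9 mm uphill, and press again with a firmer grip so that the gauge does not turn.

```bash
python3 -m jog '[[0.25,0,-0.4,0,0.85],[0.25,0,-0.4,0,0.85],[0.25,0,-0.4,0,0.85],[-0.4,0,-0.22,0,0.85],[-0.38,0,-0.22,0,0.85],[0,0,0,0,0.85],[0,0,0,0,0.85],[0,0,0,0,0.85],[0,0,0,0,0.85],[0,0,0,0,0.85]]' 50
python3 -c "
from h import *
hover(0)
s=snap('scene','s10.png');print(s['pixels'][190:209,328:349].min(2))"
```

```text
time: 20.8
ee_pos: [0.6312, -0.0202, 0.2978]
eef_rot: [-0.049, 0.995, -0.008, -0.084]
ft_force: [-0.3, -0.0, -2.5]
width: 0.0277
axis err deg 0.41657851431744614 tip est [ 0.6748 -0.0168  0.1726]
t 20.8 p [ 0.6312 -0.0202  0.2978] tool z [-0.1659 -0.0237 -0.9859] shift cm [0.3717 0.0096 1.0397] turn -0.020326476552132933 F [-0.2834 -0.0379 -2.4589] w 0.027663187110241932 
q [-0.0287  0.4531 -0.0298  1.1959  0.0275  1.6606  1.6137]
[[138 170 182 184 186 185 183 183 188 187 188 190 201 205 204 201 204 202
  202 203 203]
 [125 159 177 180 186 187 183 174 179 187 189 193 199 203 202 203 202 203
  203 204 203]
 [121 150 167 177 190 192 184 172 167 180 192 195 200 203 203 201 202 202
  201 202 200]
 [131 147 157 172 190 195 192 174 165 174 188 196 199 202 201 203 201 202
  202 203 203]
 [155 160 155 160 175 187 195 183 168 167 180 191 197 203 202 203 203 204
  202 202 203]
 [172 176 160 154 157 171 185 186 171 166 173 187 196 202 200 204 203 203
  200 204 203]
 [182 189 180 166 153 156 172 180 167 163 170 186 196 199 201 202 202 202
  203 203 202]
 [180 198 195 182 167 155 156 162 158 155 
[... 326 characters left out ...]
4 204 199 185 157 133 114 103  90  88  88  95 133 174 175 139
  132 176 199]
 [185 201 204 199 187 162 142 148 150 132 105  81  89 118 153 184 181 137
  133 175 200]
 [188 201 204 195 170 140 149 178 185 169 143 124 135 161 181 186 164 132
  146 182 199]
 [188 202 203 187 152 130 164 191 200 195 180 172 177 185 184 166 145 141
  167 193 201]
 [193 202 204 185 143 127 165 197 203 201 200 194 188 183 163 146 146 165
  188 199 203]
 [200 204 201 192 152 126 147 175 185 188 188 181 164 152 145 148 170 191
  199 204 202]
 [203 204 203 196 175 142 134 142 150 153 154 150 145 148 163 178 192 201
  203 201 204]
 [204 203 203 203 193 176 155 143 137 139 146 155 166 176 191 196 202 202
  201 202 204]]
```

```bash
python3 -c "
from h import *
s=load('s10');p,o,_=pose();M=o.as_matrix();g=p+.003*M[:,2]
ax=lambda th:M@np.array([np.sin(th),0,-np.cos(th)])
for px in((338.8,201.5),(338.6,201.0)):
  x=least_squares(lambda q:proj(s,g-ax(q[0])*q[1])-px,[.5,.13]).x;u=ax(x[0]);t=g-u*x[1]
  for L in(x[1],.130):
    t=g-u*L;hh=n@(t-spot);land=t-n*hh;print(x,'err',np.degrees(np.arccos(u@n)),'tip',t,'height',hh,'land off',(land-onhood(s,339.3,203.4))*1e3)
print(proj(s,g-ax(.515)*.13))"
```

```text
[0.4626 0.1302] err 3.1565461277959397 tip [ 0.6684 -0.0174  0.1703] height 0.007174828628546723 land off [ 1.1242 -0.737   0.3803]
[0.4626 0.1302] err 3.1565461277959397 tip [ 0.6683 -0.0175  0.1705] height 0.007408084862099886 land off [ 1.136  -0.7342  0.3847]
[0.4623 0.1285] err 3.1783102892927637 tip [ 0.6678 -0.0175  0.1719] height 0.00894313837032382 land off [ 1.1674 -0.7205  0.3965]
[0.4623 0.1285] err 3.1783102892927637 tip [ 0.6683 -0.0175  0.1705] height 0.007410813372252251 land off [ 1.0895 -0.739   0.3677]
[341.1782 200.8766]
```

Measured in the hover: the axis is 3.2° off square and the foot would land about 1.2 mm from the centre. Pressing 14 mm along the normal.

```bash
python3 -m jog '[[-0.1,0,0.17,0,0.85],[-0.1,0,0.17,0,0.85],[-0.1,0,0.17,0,0.85],[-0.1,0,0.17,0,0.85],[-0.1,0,0.17,0,0.85],[-0.1,0,0.17,0,0.85],[-0.1,0,0.17,0,0.85],[0,0,0,0,0.85],[0,0,0,0,0.85],[0,0,0,0,0.85]]' 50
python3 -c "
from h import *
hover(0,th=.4625)
s=snap('scene','s11.png');print(s['pixels'][195:212,328:349].min(2));F=pose()[2]['ft_force']-np.array([-.3,0,-2.4]);print(F,F@n)
p,o,_=pose();M=o.as_matrix();g=p+.003*M[:,2];print('g height-85mm',n@(g-spot)-.084)"
```

```text
time: 21.85
ee_pos: [0.6359, -0.0199, 0.285]
eef_rot: [-0.049, 0.995, -0.008, -0.084]
ft_force: [-2.9, -0.7, 1.5]
width: 0.0273
axis err deg 3.1898098517788678 tip est [ 0.673  -0.0171  0.1576]
t 21.85 p [ 0.6359 -0.0199  0.285 ] tool z [-0.1664 -0.0237 -0.9858] shift cm [ 0.4437  0.0081 -0.4741] turn -0.020392222324461473 F [-2.8834 -0.7279  1.5113] w 0.027290896793929004 
q [-0.0288  0.4674 -0.03    1.2022  0.0279  1.6405  1.6129]
[[131 148 162 174 179 179 181 181 173 170 178 184 187 192 198 204 204 203
  203 203 203]
 [143 163 172 177 166 163 168 175 170 162 170 184 193 197 198 202 202 203
  203 203 201]
 [162 183 192 185 167 155 154 161 162 156 162 180 189 188 185 188 189 196
  199 203 201]
 [173 198 199 197 183 168 158 153 144 139 148 170 175 161 148 148 154 169
  186 198 201]
 [177 200 204 201 197 188 174 151 125 119 133 158 162 137 121 125 130 135
  160 188 203]
 [178 200 203 204 201 195 177 146 120 110 120 144 148 123 119 145 147 127
  138 176 200]
 [181 201 203 203 199 181 160 141 138 126 110 120 121 106 116 156 167 135
  131 176 200]
 [183 202 203 201 188 161 144 159 171 15
[... 228 characters left out ...]
[195 201 201 187 144 126 165 196 201 203 194 180 168 154 147 139 145 164
  190 199 204]
 [200 204 202 187 152 124 148 176 187 189 187 179 159 146 141 146 169 191
  200 201 202]
 [204 203 204 197 175 142 131 141 147 153 152 149 144 147 164 177 191 200
  203 202 202]
 [206 204 201 202 195 175 153 142 137 141 148 155 167 177 190 197 200 203
  201 203 200]
 [201 204 203 203 200 195 185 178 171 177 177 183 193 198 200 203 203 203
  203 203 203]
 [202 202 204 202 204 202 199 198 198 198 199 197 201 203 202 202 202 201
  201 202 202]
 [200 204 202 202 202 203 203 203 202 202 204 204 204 203 203 202 203 204
  203 204 203]]
[-1.6633 -0.6004  3.6351] 4.002403854734736
g height-85mm 0.03951516655029903
```

```bash
python3 -m jog '[[-0.08,0,0.13,0,0.85],[0,0,0,0,0.85],[0,0,0,0,0.85],[0,0,0,0,0.85],[0,0,0,0,0.85],[0,0,0,0,0.85],[0,0,0,0,0.85],[0,0,0,0,0.85],[0,0,0,0,0.85],[0,0,0,0,0.85]]' 50
python3 -c "
from h import *
s=snap('scene','s12.png');p,o,S=pose();F=S['ft_force']-np.array([-.3,0,-2.4]);print(S['ft_force'],F@n,S['width'],abs(S['joint_vel']).max())
M=o.as_matrix();g=p+.003*M[:,2];print('g height-85mm',n@(g-spot)-.084)
f=onhood(s,340.2,203);a=g-f;b=M.T@a;print('foot',f,'off mm',(f-onhood(s,339.3,203.4))*1e3,'lean err',np.degrees(np.arccos(a@n/np.linalg.norm(a))))
x0,y0=295,145
cv2.imwrite('pics/c12.png',cv2.resize(s['pixels'][y0:y0+75,x0:x0+100],(800,600),interpolation=cv2.INTER_CUBIC)[:,:,::-1])"
```

```text
time: 22.9
ee_pos: [0.6363, -0.0199, 0.2838]
eef_rot: [-0.049, 0.995, -0.008, -0.084]
ft_force: [-2.2, -0.2, 2.5]
width: 0.0276
[-1.7554 -0.3632  2.1092] 4.744999867456213 0.02779466300012851 0.0017655866322397152
g height-85mm 0.03826456873940148
foot [ 0.672  -0.0155  0.164 ] off mm [2.315  1.0026 0.8746] lean err 2.6967890773463625
```

View pics/c12.png

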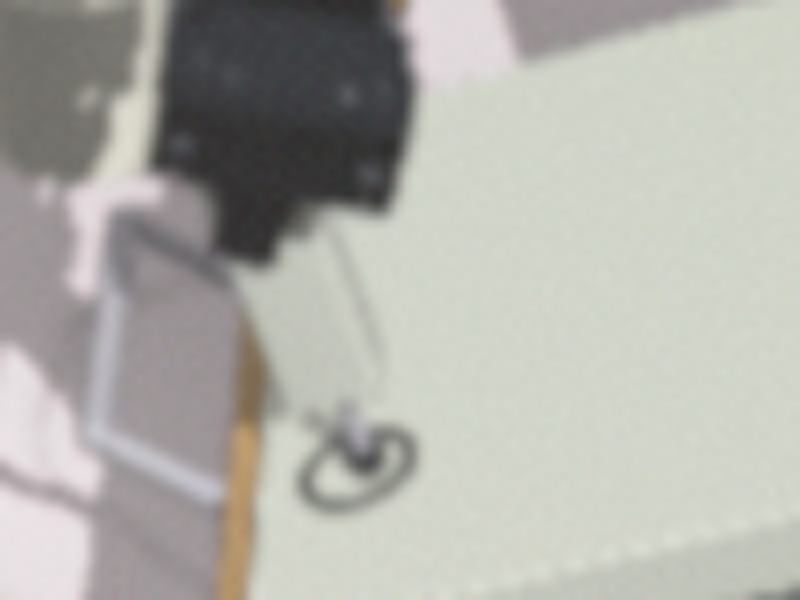

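The foot sits at crop (362,468) inside the ring, whose centre is (358,468). The bar's end at (306.5,198.5) still shows the door shut, and nothing is moving. Handing in.

```bash
python3 -c "
from h import *
r.close_job();print(pose()[2]['time'])"
```

```text
the job is handed in; nothing more can be done
the job is handed in; nothing more can be done
```

I pulled the door down to its stop, pushed it fully shut, and took the gauge from its stand. I handed in with its foot held on the ring mark. The clock stood at about 23 s of the 58 s at my last check; no verdict is reported.

**How the tilt was made:** the moves cannot tilt the tool, so I turned the gauge about 20° in the pads by levering its plunger against the stand's hole. The first press landed 6–8 mm downhill of the centre. I lifted off, shifted uphill and pressed again with a firmer grip.

**Last checks before handing in:**

| Check | Measured | Limit |
|---|---|---|
| Foot from ring's centre | about 2–3 mm | 10 mm |
| Axis off square | about 3° | 8° |
| Push on the hood | 4–4.7 N | 0.8–9 N |
| Plunger in | about 8 mm by geometry, 10–12 mm from the force | 5–15 mm |
| Door (from the bar's position) | about 0 rad | under 0.05 rad |

- **Disagreement:** the two plunger readings differ by 2–4 mm, but both are within range.
- **Door stop:** the camera put the fully open angle at 0.98–1.0 rad. The gripper position gave 1.09 rad, probably because the fingers had slid about 1 cm down the bar.
- **Not measured at the end:** I did not check the dishes, cutlery, jar and mug against their starting places. The hand and held gauge were kept clear of them.

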